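# Lock a test pin into the bench tester

### The arm

A 6-joint arm with a two-finger parallel gripper is mounted at the origin on the work surface. World frame = base frame: x ahead of the robot, y to its left, z up, the work surface at z = 0. Lengths are in m, angles in rad, forces in N, time in s.
With the tool pointing down it reaches from about 0.35 to 0.975 m from the base axis. Payload 4.9 kg.
Tool frame: the origin (TCP) lies on the mounting face of the last link; the fingertips stand 173 mm ahead of it and the grasp point (between the pads) lies 155 mm ahead of it (tcp_to_grasp is the distance from the TCP to the grasp point, in m); z points along the fingers, y is the line along which they close (so a half turn about z gives the same grasp; the last joint's range is limited). The gripper opens to 85 mm and grips with 20 to 120 N. Pads are 22 mm wide; open, the fingers measure 114 mm over their backs; the gripper's body (76 mm by 85 mm) begins 54 mm behind the grasp point. The pads swing forward as they close: fully open they stand 13 mm farther back than shut.
Start: joints at [1.057, 0.053, 1.613, -0, 1.476, -0.119], TCP at [0.24, 0.577, 0.405] pointing down, gripper open.
Joint ranges: [-3.01, 3.01], [-1.01, 2.22], [0.06, 2.58], [-1.02, 4.17], [0.09, 2.62], [-3.14, 3.14]. Speed limits (rad/s): [2.57, 2.57, 3.14, 3.14, 3.14, 3.14].

### API

Orientations are given as a rotation vector (axis times angle).
In Python, from station import get_obs, get_image, calibration, finish_job, tcp_to_grasp gives the robot as it stands. The module is installed in compiled form; this text tells all that it offers.
- The arm moves only by the tool arm_command, never from a script. Its argument "plan" is a list that holds one entry, the list of rows, each a list of 6 numbers: the shift along the tool's x, y, z in cm, then the turn, a rotation vector about the tool's x, y, z in rad. A call has 1 to 12 rows; each row is the pose to reach, as a shift and turn from the pose commanded when the call began, along the tool's axes at that moment; what a row does not reach only later rows make up. A row lasts 1/12 s, in which the tool goes at most 41.7 mm and 7.16 degrees, less where a joint would pass 70% of its speed; a pose out of reach is approached as far as the arm can. A call with a gripper value outside its range is refused whole. "gripper" is the closure, from -1 (fully open) to 1 (shut), set as the call begins (left out, the last holds). The fingers move at their own pace and stop on an object; "force" is the grip in N (left out, the last holds). Time passes only in rows, so rows that repeat a pose let the fingers close. It gives the time, the measured TCP pose, the force, the opening and the grip force at its end, in the units of the state.
- get_obs(): the state, without advancing time (a new reading comes with each control period).
- get_image(name): name is "side" or "top" or "wrist"; returns (picture, depth): 420x560x3 uint8, blue, green, red; 420x560 float32, m along the optical axis (not along the pixel's ray), 0 where there is no reading.
- calibration(name): a dict with "fx", "fy", "cx", "cy" (pixels), "pose" (4x4, takes a point from camera to world coordinates). Camera axes: x right, y up, looking along -z (the intrinsics and any distortion apply to the point x, -y, -z); pixel columns grow to the right and rows downward; lengths in m; the calibration is good to about 2 mm. A picture is of the moment at which its call begins: read the wrist's pose just before it. calibration takes no time and is no camera call; for the wrist camera it gives the pose at the moment of the call.
- finish_job(): hands the job in; it is judged then, once.
The state is a dict: "t": time; "q": joint angles; "dq": joint speeds; "effort": joint torques, N m; "tool_pos": TCP position; "tool_rot": TCP orientation; "contact_force": force on the tool from outside, world axes, zero at the start; "wrist_torque": the same for the moment, N m; "opening": finger opening in m; "grip_force": force on a finger pad.
Only numpy, scipy, OpenCV 4.12 (cv2) and the standard library are available. Lean on these libraries where they do the work, as an engineer would, in place of code of your own. Each camera call takes 0.05 s, during which the arm holds its last target. There are 200 camera calls.

### The job

Take the slim-headed test pin out of the wooden rack and push it fully home in the opening of the tester's terminal block. Then lock the terminal: push the tester's knob lever round clockwise (seen from above) until it clicks past its catch and the telltale stays up, stopping at the click rather than forcing the lever on against its stop. The pin stays in the terminal; leave the wide-headed pin in the rack and do not disturb the other things on the bench.

Things in the scene. Friction and masses are not known exactly. Their poses are not given: they have to be found in the camera images.
- pin: Slim-headed test pin, the one to use: plain steel, 75 mm long, shaft 8 mm in diameter with 1 mm foot chamfer, round head 14 mm in diameter over its top 14 mm; 0.03 to 0.06 kg. Origin at the centre of its foot, z up along the pin. Starts loosely upright in one of the rack's holes, head 69 to 83 mm above the table; yaw means nothing.
- pin_tip (a point): Centre of the slim pin's foot (same point as its origin).
- cap_pin: The wide-headed pin, which stays in the rack: same steel, shaft and length, but its round head is 32 mm in diameter. Origin at the centre of its foot.
- rack: Wooden block 50 (x) by 100 (y) by 30 mm high fixed to the table, origin at the centre of its underside, with two blind holes 10 mm in diameter and 22 mm deep at y = -28 and +28 mm; either pin may stand in either hole.
- tester: Grey instrument box, fixed, 200 (x) by 260 (y) by 50 mm high, origin at the centre of its underside, x away from the robot at yaw 0. On its flat top stand the terminal block (right of the middle), the locking knob with lever (left of the middle) and the telltale.
- terminal_mouth (a point): Centre of the round opening at the top of the terminal block: a black block 36 by 36 mm, 30 mm high, on the tester's top, at tester x = 0, y = -75 mm, 80 mm above the table. The hole is 10 mm in diameter with a 1.5 mm chamfer and 24 mm deep, straight down; its z axis points up. With the pin fully home its head tops out 51 mm above this point.
- knob_axis (a point): Where the knob's vertical axis meets the tester's top (tester x = 0, y = 45 mm, 50 mm up). To lock, the lever turns against light friction (0.06 N m), then over some 0.35 rad a spring catch resists, up to about 0.7 N m (12 N at 60 mm from the axis), and gives way: the lever jumps about 15 deg ahead by itself and stays there. Let go too early, it may spring back.
- lever: Locking knob, one turning piece: black hub 48 mm across and a straight steel lever 12 mm wide that ends 80 mm from the axis, 9 to 35 mm above the tester's top. Origin on the axis at the tester's top, x outwards along the lever, z up. Turns only about z; locks clockwise seen from above. At the start it is unlocked, pointing 20 deg to the right to 73 deg to the left of the tester's -x direction.
- lever_end (a point): Outer end of the lever, on its top edge: 80 mm from the axis, 35 mm above the tester's top. The catch gives way after 0.45 to 1.65 rad of turning from the start (lever rests 0.75 to 1.95 rad from it): how far differs each time and cannot be seen beforehand, only felt, or noticed as lever and telltale jump. The lever rests on a rigid stop: over 25 N on it is too much.
- telltale (a joint): How far the telltale has risen, in m: 0 until the catch resists most, 0.003 to 0.006 as it gives way, 0.008 clicked and at rest on the stop.
- telltale_top (a point): Top of the telltale, a steel pin 12 mm in diameter on the axis of the knob, coming up through the middle of the hub: it stands 6 mm above the hub (42 mm above the tester's top) when unlocked and 14 mm above the hub when locked.
- tape: Roll of clear tape lying flat, 88 mm across, 24 mm high; bystander.
- driver: Screwdriver lying to the right of the rack; bystander.
- meter: Black handheld meter lying on its back, 150 by 75 by 34 mm (knob to 45 mm); bystander.
- bowl: Steel bowl 124 mm across, 55 mm high; bystander.
- motor: Small yellow gear motor, 78 by 32 by 30 mm; bystander.
- carton: Small cardboard carton, 120 by 90 by 60 mm; bystander.

How it is judged:
By the outcome, as a careful person would: the job done as asked, in the order asked, and still so for the second after the job is handed in, with the robot touching nothing.
It also fails if it takes over 64 s, if anything falls off the work surface, if the arm or the gripper's body presses on something with over 40 N, if the wrist force passes 120 N, or if a joint passes its speed limit or range.

## Working session

There is one attempt and no reset: what is moved stays moved. The work goes in short steps, Python scripts to look and compute and a tool call to move; the robot and the scene stay as the last step left them, time stands still between calls to the robot, and variables do not carry over. Pictures are saved under pics/ and viewed, at most 10 in all, crops included, and the job is handed in when it is done.

Besides the shell and the picture viewer there is one more tool, called as name(argument=value, ...), one argument or row to a line, values as JSON. arm_command: Moves the arm, as the interface text tells. Its arguments: {"type":"object","properties":{"plan":{"type":"array"},"gripper":{"type":"number"},"force":{"type":"number"}},"required":["plan"]}

```bash
mkdir -p pics; cat > h.py <<'E'
import numpy as np, cv2
from scipy.spatial.transform import Rotation as R
from station import get_obs, get_image, calibration, finish_job, tcp_to_grasp
def cloud(name):
    c=calibration(name); im,d=get_image(name)
    v,u=np.indices(d.shape)
    p=np.stack([(u-c['cx'])/c['fx']*d,-(v-c['cy'])/c['fy']*d,-d],-1)
    w=p@c['pose'][:3,:3].T+c['pose'][:3,3]
    w[d<=0]=np.nan
    return im,d,w
def ray(name,u,v,z,c=None):
    c=c or calibration(name); P=c['pose']
    r=P[:3,:3]@np.array([(u-c['cx'])/c['fx'],-(v-c['cy'])/c['fy'],-1])
    return P[:3,3]+r*(z-P[2,3])/r[2]
def totool(dw):
    o=get_obs(); return R.from_rotvec(o['tool_rot']).inv().apply(dw)
E
python3 - <<'E'
from h import *
o=get_obs(); print(o, tcp_to_grasp)
for n in ('top','side'):
    im,d,w=cloud(n); cv2.imwrite(f'pics/{n}0.png',im); np.save(f'{n}0.npy',w); c=calibration(n); print({k:(np.round(v,3)) for k,v in c.items()})
E
```

```text
{'t': 0.0, 'q': array([ 1.05696613e+00,  5.33701442e-02,  1.61430618e+00,  2.13451180e-05,
        1.47596352e+00, -1.18990217e-01]), 'dq': array([-0.0001207 ,  0.00062065, -0.00015   ,  0.001677  ,  0.00320608,
        0.00079959]), 'effort': array([ 3.39170847e-04, -3.93660235e+01, -3.70183825e+01, -1.05793240e-04,
        6.68768131e-03, -2.85166003e-06]), 'tool_pos': array([0.24027324, 0.57668182, 0.40344712]), 'tool_rot': array([-6.16066229e-01, -3.07992349e+00,  3.04505817e-03]), 'contact_force': array([ 0.33425202, -0.52754832,  0.8777446 ]), 'wrist_torque': array([-0.00900263, -0.0862918 ,  0.03931725]), 'grip_force': 0.0, 'opening': 0.08524546330004103} 0.1547
{'fx': np.float64(453.897), 'fy': np.float64(453.897), 'cx': np.float64(275.698), 'cy': np.float64(208.448), 'pose': array([[ 5.000e-03,  9.750e-01, -2.230e-01,  2.580e-01],
       [-1.000e+00,  5.000e-03, -1.000e-03, -4.300e-02],
       [ 0.000e+00,  2.230e-01,  9.750e-01,  1.469e+00],
       [ 0.000e+00,  0.000e+00,  0.000e+00,  1.000e+00]])}
{'fx': np.float64(519.943), 'fy': np.float64(519.943), 'cx': np.float64(275.321), 'cy': np.float64(210.993), 'pose': array([[ 0.913,  0.261, -0.314,  0.127],
       [-0.409,  0.603, -0.685, -1.038],
       [ 0.011,  0.753,  0.657,  1.017],
       [ 0.   ,  0.   ,  0.   ,  1.   ]])}
```

View pics/top0.png

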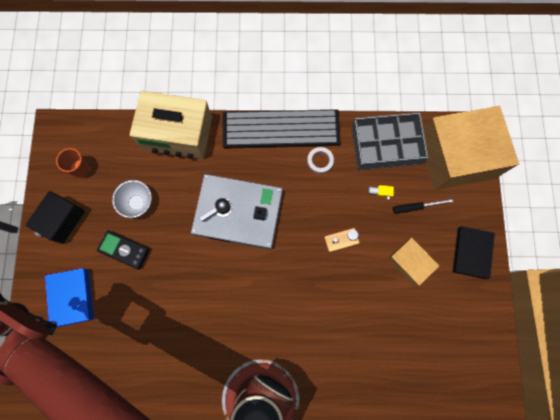

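View pics/side0.png

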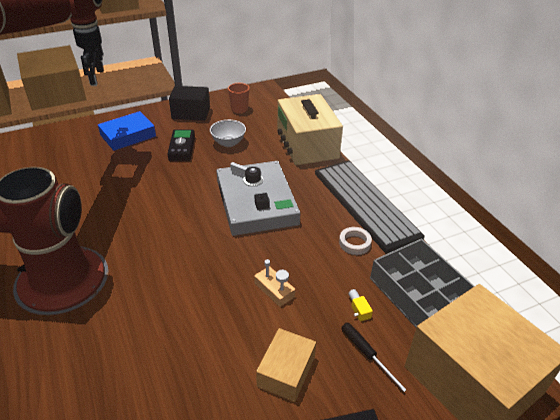

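The top view shows the tester centred near (238,212), with the terminal at (260,213), the knob at (222,206) and the lever reaching (204,218). In the rack the slim pin is at (335,240) and the wide pin at (352,235). Next I'll measure these.

```bash
python3 - <<'E'
from h import *
for n in('top','side'):
    w=np.load(f'{n}0.npy')
    # tester top
    m=(abs(w[...,2]-.05)<.006)&(w[...,0]>.3)&(w[...,0]<.75)&(w[...,1]>-.05)&(w[...,1]<.35)
    k,l=cv2.connectedComponents(m.astype(np.uint8)); 
    b=np.argmax(np.bincount(l.ravel())[1:])+1; p=w[l==b]
    (c,s,a)=cv2.minAreaRect(p[:,:2].astype(np.float32)); print(n,'tester',c,s,a,np.median(p[:,2]))
    m=(abs(w[...,2]-.03)<.006)&(w[...,0]>.3)&(w[...,0]<.65)&(w[...,1]>-.35)&(w[...,1]<-.08)
    k,l=cv2.connectedComponents(m.astype(np.uint8)); b=np.argmax(np.bincount(l.ravel())[1:])+1; p=w[l==b]
    print('rack',cv2.minAreaRect(p[:,:2].astype(np.float32)),np.median(p[:,2]))
    m=(w[...,2]>.06)&(w[...,2]<.11)&(w[...,0]>.3)&(w[...,0]<.75)&(w[...,1]>-.35)&(w[...,1]<.35)
    k,l,st,_=cv2.connectedComponentsWithStats(m.astype(np.uint8))
    for i in range(1,k):
        if st[i,4]>4:
            q=w[l==i]; print(st[i],np.round(np.median(q,0),4),np.round(q.min(0),3),np.round(q.max(0),3))
print(ray('top',335,240,.075),ray('top',352,235,.075),ray('top',260,213,.08),ray('top',222,205,.09),ray('top',204,218,.085))
E
```

```text
top tester (0.5768317580223083, 0.08430296927690506) (0.25985053181648254, 0.201365664601326) 79.88420104980469 0.05029208652066919
rack ((0.4865225553512573, -0.251880943775177), (0.04991966113448143, 0.10118553042411804), 16.571022033691406) 0.029779878309080687
[360 158  12   7  34] [ 0.7342 -0.3247  0.0668] [ 0.73  -0.349  0.06 ] [ 0.748 -0.313  0.076]
[200 198  31  24 295] [0.5731 0.1358 0.0852] [0.537 0.104 0.06 ] [0.608 0.194 0.097]
[253 206  13  14 142] [0.5636 0.0106 0.0793] [ 0.543 -0.008  0.06 ] [0.585 0.03  0.088]
[347 230  11  10  88] [ 0.4935 -0.2778  0.0824] [ 0.479 -0.293  0.067] [ 0.509 -0.263  0.09 ]
[333 238   5   4  17] [ 0.4772 -0.2248  0.0825] [ 0.473 -0.232  0.071] [ 0.483 -0.219  0.087]
side tester (0.5768888592720032, 0.08096043020486832) (0.2694784104824066, 0.20009541511535645) 79.83305358886719 0.05135147599870654
rack ((0.48650407791137695, -0.25458383560180664), (0.05450255796313286, 0.10455873608589172), 16.802026748657227) 0.030927012758517947
[230 162  31  21 358] [0.5701 0.1273 0.0833] [0.536 0.099 0.06 ] [0.61  0.195 0.095]
[255 192  15  15 189] [ 0.5625 -0.001   0.0793] [ 0.543 -0.015  0.06 ] [0.584 0.029 0.087]
[373 257  10  13  65] [ 0.7329 -0.3272  0.0682] [ 0.729 -0.35   0.06 ] [ 0.75  -0.316  0.074]
[265 259   5  10  40] [ 0.4775 -0.2302  0.0805] [ 0.472 -0.235  0.06 ] [ 0.483 -0.223  0.087]
[276 269  13  14 142] [ 0.4928 -0.2853  0.083 ] [ 0.479 -0.301  0.069] [ 0.509 -0.263  0.089]
[ 0.47780366 -0.22602536  0.075     ] [ 0.49375948 -0.27928619  0.075     ] [0.56133976 0.00753488 0.08      ] [0.58416372 0.12616465 0.09      ] [0.54348412 0.18152956 0.085     ]
```

arm_command(
  plan=[
    [[-26,-32,4,0,0,0.45],[-52.9,-65,4.3,0,0,0.887],[-52.9,-65,4.3,0,0,0.887],[-52.9,-65,4.3,0,0,0.887],[-52.9,-65,4.3,0,0,0.887],[-52.9,-65,4.3,0,0,0.887],[-52.9,-65,4.3,0,0,0.887],[-52.9,-65,4.3,0,0,0.887],[-52.9,-65,4.3,0,0,0.887],[-52.9,-65,4.3,0,0,0.887],[-52.9,-65,4.3,0,0,0.887],[-52.9,-65,4.3,0,0,0.887]],
  ],
  gripper=-0.2,
  force=60,
)

```text
t: 1.1
tool_pos: [0.382, 0.0963, 0.3779]
tool_rot: [1.878, 2.518, 0.001]
contact_force: [2.0, 1.0, 0.3]
opening: 0.0513
grip_force: 0.0
```

arm_command(
  plan=[
    [[-30,0,1.8,0,0,0],[-30,0,1.8,0,0,0],[-30,0,1.8,0,0,0],[-30,0,1.8,0,0,0],[-30,0,1.8,0,0,0],[-30,0,1.8,0,0,0],[-30,0,1.8,0,0,0],[-30,0,1.8,0,0,0],[-30,0,1.8,0,0,0],[-30,0,1.8,0,0,0]],
  ],
)

```text
t: 1.93
tool_pos: [0.4676, -0.1893, 0.3596]
tool_rot: [-1.878, -2.516, -0.0]
contact_force: [-0.3, 1.0, 0.9]
opening: 0.0512
grip_force: 0.0
```

```bash
cat >> h.py <<'E'
def go(p,yaw_y=None):
    "print shift (cm) and turn to bring TCP to p, tool down, tool-y at yaw_y deg"
    o=get_obs(); r=R.from_rotvec(o['tool_rot']); M=r.as_matrix()
    print('t %.2f tcp'%o['t'],np.round(o['tool_pos'],4),'F',np.round(o['contact_force'],1),'q',np.round(o['q'],2))
    out=list(np.round(r.inv().apply(np.array(p)-o['tool_pos'])*100,2))
    a=np.deg2rad(yaw_y) if yaw_y is not None else np.arctan2(M[1,1],M[0,1])
    y=np.array([np.cos(a),np.sin(a),0]); y=y if y@M[:,1]>0 else -y; z=np.array([0,0,-1.])
    T=np.stack([np.cross(y,z),y,z],1); out+=list(np.round((r.inv()*R.from_matrix(T)).as_rotvec(),4)); print('row',[float(x) for x in out])
E
python3 - <<'E'
from h import *
go([.478,-.2265,.36],16.6)
im,d,w=cloud('wrist'); cv2.imwrite('pics/w1.png',im); np.save('w1.npy',w)
c=calibration('wrist');print(np.round(c['pose'],3),c['fx'],get_obs()['tool_pos'])
E
```

```text
t 1.93 tcp [ 0.4676 -0.1893  0.3596] F [-0.3  1.   0.9] q [-0.53 -0.21  1.94  0.    1.42 -0.82]
row [-3.86, -0.06, -0.05, -0.0009, -0.0018, -0.0017]
[[ 0.959 -0.275 -0.073  0.45 ]
 [ 0.285  0.926  0.246 -0.127]
 [-0.    -0.257  0.966  0.33 ]
 [ 0.     0.     0.     1.   ]] 377.1866754823381 [ 0.46755469 -0.18850882  0.35982031]
```

View pics/w1.png

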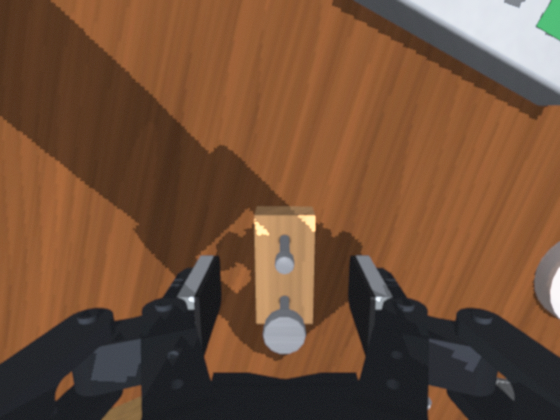

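The wrist view has the slim head at (285,262) between the open fingers and the wide head at (285,332).

```bash
python3 - <<'E'
from h import *
w=np.load('w1.npy')
for (r0,r1) in ((245,280),(300,360)):
    q=w[r0:r1,255:315].reshape(-1,3); q=q[q[:,2]>.06]; zt=np.percentile(q[:,2],90)
    t=q[abs(q[:,2]-zt)<.003]; print(len(q),zt,t.mean(0),(t.min(0)+t.max(0))/2,np.ptp(t,axis=0))
m=w[200:330,250:320].reshape(-1,3); m=m[abs(m[:,2]-.03)<.004]; print(cv2.minAreaRect(m[:,:2].astype(np.float32)))
go([.478,-.2265,.24],16.6)
E
```

```text
387 0.08457587913486109 [ 0.47944625 -0.22802149  0.08372308] [ 0.479671   -0.22822114  0.08385842] [0.01358445 0.01361789 0.00442443]
1527 0.08469254776419684 [ 0.4951074  -0.28124738  0.08390404] [ 0.49536431 -0.28214356  0.08390063] [0.03105655 0.03169171 0.0043687 ]
((0.4875251054763794, -0.2556438148021698), (0.05019538104534149, 0.10090984404087067), 16.38524055480957)
t 1.98 tcp [ 0.4676 -0.1885  0.3598] F [-0.1  0.1 -0.2] q [-0.53 -0.21  1.94  0.    1.42 -0.82]
row [-3.96, -0.08, 11.98, -0.0005, -0.0013, -0.0003]
```

arm_command(
  plan=[
    [[-4.05,0,3,0,0,0],[-4.05,0,6,0,0,0],[-4.05,0,8.5,0,0,0],[-4.05,0,10.5,0,0,0],[-4.05,0,12,0,0,0],[-4.05,0,12.9,0,0,0],[-4.05,0,12.9,0,0,0],[-4.05,0,12.9,0,0,0]],
  ],
)

```text
t: 2.65
tool_pos: [0.4795, -0.2271, 0.2317]
tool_rot: [1.876, 2.52, 0.0]
contact_force: [-0.9, 0.1, -0.2]
opening: 0.0512
grip_force: 0.0
```

```bash
python3 - <<'E'
from h import *
go([.4788,-.2275,.231],16.6)
E
```

```text
t 2.65 tcp [ 0.4795 -0.2271  0.2317] F [-0.9  0.1 -0.2] q [-0.58  0.    1.97  0.    1.17 -0.87]
row [-0.02, -0.08, 0.07, 0.0001, 0.0, 0.0008]
```

arm_command(
  plan=[
    [[0,0,0,0,0,0],[0,0,0,0,0,0],[0,0,0,0,0,0],[0,0,0,0,0,0],[0,0,0,0,0,0],[0,0,0,0,0,0],[0,0,0,0,0,0],[0,0,0,0,0,0]],
  ],
  gripper=1,
  force=70,
)

```text
t: 3.32
tool_pos: [0.4799, -0.2286, 0.2328]
tool_rot: [1.877, 2.516, -0.0]
contact_force: [-0.8, 0.0, 5.7]
opening: 0.011
grip_force: 68.2
```

arm_command(
  plan=[
    [[0,0,-1,0,0,0],[0,0,-3,0,0,0],[0,0,-6,0,0,0],[0,0,-9,0,0,0],[0,0,-11,0,0,0],[0,0,-12,0,0,0],[0,0,-12,0,0,0],[0,0,-12,0,0,0]],
  ],
)

```text
t: 3.98
tool_pos: [0.4792, -0.228, 0.3508]
tool_rot: [-1.878, -2.518, -0.0]
contact_force: [0.1, 0.2, -0.3]
opening: 0.0111
grip_force: 68.5
```

```bash
python3 - <<'E'
from h import *
go([.4788,-.2275,.35],16.6)
im,d,w=cloud('wrist'); np.save('w2.npy',w)
s,_=get_image('side'); c=cv2.resize(s[180:300,220:340],(480,480),interpolation=cv2.INTER_CUBIC)
a=cv2.resize(im[180:420,160:400],(480,480))
cv2.imwrite('pics/g2.png',np.hstack([c,a])[:,:800])
E
```

```text
t 3.98 tcp [ 0.4792 -0.228   0.3508] F [ 0.1  0.2 -0.3] q [-0.58 -0.13  1.89  0.    1.39 -0.87]
row [0.06, -0.02, 0.08, -0.0002, -0.0003, -0.0008]
```

View pics/g2.png

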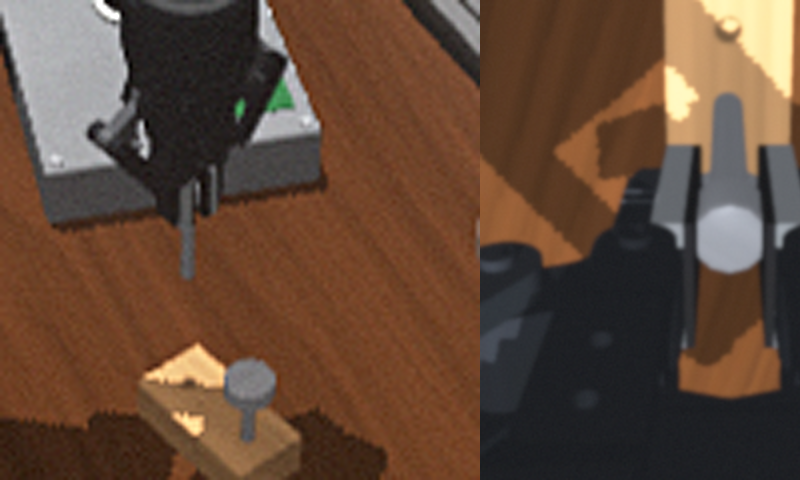

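The side crop shows the slim pin held upright and the wide pin still in the rack. In the wrist crop the head is between the pads at (730,240). I'll measure the pin's axis relative to the tool.

```bash
python3 - <<'E'
from h import *
w=np.load('w2.npy'); o=get_obs(); r=R.from_rotvec(o['tool_rot'])
c=calibration('wrist'); cd=c['pose'][:3,3]; print('cam in tool',r.inv().apply(cd-o['tool_pos']))
t=r.inv().apply((w-o['tool_pos']).reshape(-1,3)).reshape(w.shape)
q=t[215:330,262:308].reshape(-1,3); q=q[(abs(q[:,1])<.009)&(q[:,2]>.13)&(q[:,2]<.235)&(abs(q[:,0])<.02)]
for a in np.arange(.13,.235,.006):
    s=q[(q[:,2]>=a)&(q[:,2]<a+.006)]
    if len(s)>3: print(round(a,3),len(s),np.round(s.mean(0),4),np.round(s.min(0),4),np.round(s.max(0),4))
E
```

```text
cam in tool [0.06425933 0.0006705  0.02976926]
0.13 458 [0.0032 0.0013 0.1336] [-0.0043 -0.0059  0.1316] [0.0102 0.0085 0.136 ]
0.136 177 [0.0056 0.001  0.1388] [-0.0083 -0.0061  0.1361] [0.01   0.0087 0.142 ]
0.142 1034 [0.0008 0.0014 0.1466] [-0.0072 -0.0064  0.142 ] [0.0102 0.0089 0.148 ]
0.148 482 [0.0038 0.0011 0.1504] [-0.0127 -0.0067  0.148 ] [0.0103 0.0089 0.154 ]
0.154 270 [0.0061 0.001  0.1567] [-0.0126 -0.007   0.1541] [0.0101 0.009  0.16  ]
0.16 118 [0.0081 0.0006 0.1629] [ 0.0021 -0.0074  0.16  ] [0.0101 0.009  0.1659]
0.166 106 [0.0033 0.0005 0.1689] [-0.     -0.0075  0.166 ] [0.0094 0.0078 0.1717]
0.172 105 [0.0022 0.0012 0.1751] [-0.0007 -0.0026  0.172 ] [0.0036 0.005  0.1779]
0.178 91 [0.002  0.0011 0.1811] [-0.0013 -0.0028  0.178 ] [0.0032 0.0051 0.184 ]
0.184 85 [0.0023 0.0012 0.1871] [-0.0011 -0.0024  0.1842] [0.0038 0.0052 0.19  ]
0.19 69 [0.0023 0.0011 0.193 ] [ 1.0e-04 -2.5e-03  1.9e-01] [0.0036 0.005  0.1959]
0.196 71 [0.0021 0.0012 0.199 ] [-0.0007 -0.0027  0.196 ] [0.0037 0.0051 0.2019]
0.202 55 [0.0022 0.0009 0.2049] [-0.001  -0.0028  0.2022] [0.0035 0.0048 0.2079]
0.208 60 [0.0021 0.001  0.2108] [-0.0009 -0.0029  0.2081] [0.0032 0.0048 0.2136]
0.214 51 [0.002  0.0012 0.217 ] [-0.0012 -0.0029  0.2142] [0.0032 0.005  0.2198]
0.22 9 [0.0025 0.0016 0.2209] [ 0.0009 -0.0004  0.2201] [0.003  0.0045 0.2215]
```

arm_command(
  plan=[
    [[2,1.5,0,0,0,0],[4.5,3.3,0,0,0,0],[7,5.1,0,0,0,0],[9.5,6.9,0,0,0,0],[12,8.7,0,0,0,0],[14.5,10.5,0,0,0,0],[17,12.3,0,0,0,0],[19,13.8,0,0,0,0],[20.5,14.9,0,0,0,0],[20.5,14.9,0,0,0,0],[20.5,14.9,0,0,0,0],[20.5,14.9,0,0,0,0]],
  ],
)

```text
t: 5.08
tool_pos: [0.5633, 0.0105, 0.3497]
tool_rot: [-1.877, -2.516, 0.003]
contact_force: [0.1, -0.2, -0.6]
opening: 0.011
grip_force: 68.5
```

```bash
python3 - <<'E'
from h import *
go([.5636,.0105,.35],16.6)
im,d,w=cloud('wrist'); np.save('w3.npy',w); cv2.imwrite('pics/w3.png',im)
E
```

```text
t 5.08 tcp [0.5633 0.0105 0.3497] F [ 0.1 -0.2 -0.6] q [-0.11 -0.05  1.81 -0.    1.39 -0.4 ]
row [-0.0, 0.03, -0.03, -0.0028, -0.0006, -0.0008]
```

View pics/w3.png

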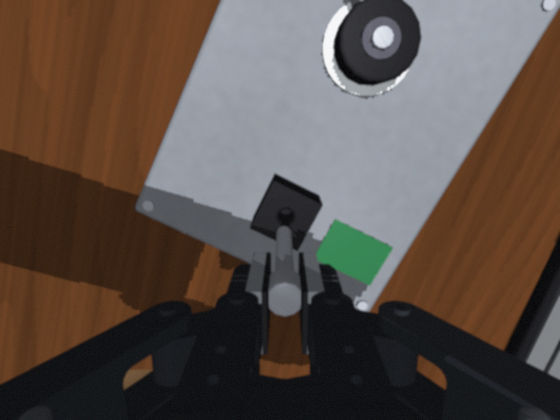

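The wrist view shows the terminal block at (286,208), its hole at (286,215) just below the pin foot, and the knob at (382,37).

```bash
python3 - <<'E'
from h import *
w=np.load('w3.npy'); o=get_obs(); r=R.from_rotvec(o['tool_rot']); im=cv2.imread('pics/w3.png')
t=r.inv().apply((w-o['tool_pos']).reshape(-1,3)).reshape(w.shape)
m=(abs(w[...,2]-.08)<.004); m[260:]=0; k,l=cv2.connectedComponents(m.astype(np.uint8)); b=np.argmax(np.bincount(l.ravel())[1:])+1
p=t[l==b]; print('block top in tool',cv2.minAreaRect(p[:,:2].astype(np.float32)),np.median(w[l==b][:,2]))
g=im[195:235,265:310].max(2); print(g[::2,::2])
def ontool(u,v): return np.round(r.inv().apply(ray('wrist',u,v,.08)-o['tool_pos']),4)
print(ontool(286,215))
go([.5636,.0105,.35])
cv2.imwrite('pics/c3.png',cv2.resize(im[165:265,230:345],(690,600),interpolation=cv2.INTER_CUBIC))
E
```

```text
block top in tool ((-0.003593485802412033, 0.0013458002358675003), (0.036562252789735794, 0.03618606925010681), 26.9528751373291) 0.08094860027067687
[[ 38  45  45  46  47  47  48  47  48  44  47  48  48  48  47  50  47  46
   42  31  25  13  20]
 [ 36  45  47  48  47  48  48  46  48  49  43  46  47  46  46  45  47  42
   45  45  44  33  19]
 [ 44  45  46  46  45  48  48  46  46  46  45  47  43  43  43  44  46  45
   43  45  46  43  42]
 [ 45  49  47  47  46  45  45  46  45  47  45  45  43  47  44  43  48  44
   45  45  47  44  46]
 [ 45  43  45  45  48  46  44  40  44  44  45  44  47  47  46  46  45  43
   43  44  45  43  45]
 [ 46  45  44  46  45  44  44  45  45  45  45  47  44  44  45  44  43  44
   45  44  44  43  42]
 [ 45  48  45  45  42  43  44  45  41  38  38  32  42  44  44  43  45  44
   43  46  45  43  46]
 [ 45  45  44  46  43  46  45  39  31  36  39  39  34  35  41  43  45  46
   45  40  45  45  47]
 [ 46  44  46  45  42  45  39  30  38  44  44  46  42  33  33  46  47  46
   45  47  44  46  43]
 [ 44  45  45  44  45  41  32  21  24  37  40  40  31  19  24  38  45  44
   
[... 453 characters left out ...]
  14  25  35  42  45  43  41
   40  42  42  43  42]
 [ 43  42  43  43  42  42  41  44  39  47  44  29  29  40  42  41  43  41
   40  44  43  43  48]
 [ 41  42  44  43  41  39  46  70  85  92  86  75  40  37  43  43  42  45
   42  42  43  42  73]
 [ 34  36  40  42  43  43  60  91  96  96  96  94  75  41  41  43  40  34
   40  41  39  47 114]
 [ 24  28  26  26  33  36  75  94  96  98  97  94  87  56  39  34  32  25
   27  26  37  70 140]
 [ 21  24  26  24  28  37  78  92  96  95  95  94  87  62  38  28  25  27
   25  22  40  88 104]]
[-0.0036  0.0018  0.2701]
t 5.13 tcp [0.5634 0.0101 0.3501] F [0.3 0.5 0.3] q [-0.11 -0.05  1.81 -0.    1.39 -0.4 ]
row [0.03, 0.03, 0.01, -0.0021, -0.0005, -0.0]
```

View pics/c3.png

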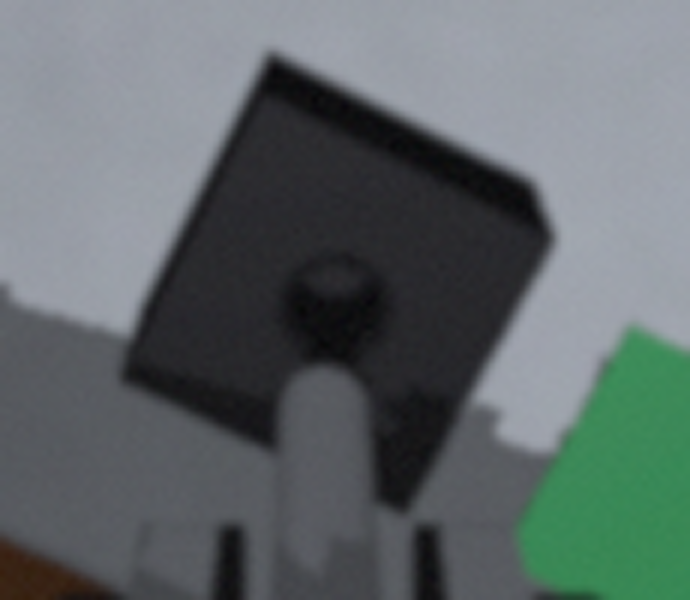

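arm_command(
  plan=[
    [[-0.28,0.05,1,0,0,0],[-0.28,0.05,2,0,0,0],[-0.28,0.05,3,0,0,0],[-0.28,0.05,3.8,0,0,0],[-0.28,0.05,4.4,0,0,0],[-0.28,0.05,4.8,0,0,0],[-0.28,0.05,5.1,0,0,0],[-0.28,0.05,5.4,0,0,0],[-0.28,0.05,5.7,0,0,0],[-0.28,0.05,5.7,0,0,0]],
  ],
)

```text
t: 5.97
tool_pos: [0.565, 0.0083, 0.2938]
tool_rot: [-1.878, -2.518, 0.0]
contact_force: [-0.5, -0.6, -0.2]
opening: 0.0116
grip_force: 68.5
```

arm_command(
  plan=[
    [[0,0,0.4,0,0,0],[0,0,0.8,0,0,0],[0,0,1.1,0,0,0],[0,0,1.35,0,0,0],[0,0,1.5,0,0,0],[0,0,1.6,0,0,0],[0,0,1.7,0,0,0],[0,0,1.7,0,0,0]],
  ],
)

```text
t: 6.63
tool_pos: [0.5661, 0.008, 0.2806]
tool_rot: [1.876, 2.516, 0.002]
contact_force: [-3.1, -0.8, 12.3]
opening: 0.0109
grip_force: 69.8
```

arm_command(
  plan=[
    [[0,0,0.2,0,0,0],[0,0,0.4,0,0,0],[0,0,0.4,0,0,0]],
  ],
)

```text
t: 6.88
tool_pos: [0.5672, 0.0077, 0.2802]
tool_rot: [1.874, 2.514, 0.003]
contact_force: [-8.4, -1.9, 25.2]
opening: 0.011
grip_force: 71.3
```

```bash
python3 - <<'E'
from h import *
go([.5636,.0105,.277],16.6)
im,d,w=cloud('wrist'); 
q=w[285:320,265:305].reshape(-1,3); z=q[:,2]; print(np.percentile(z[np.isfinite(z)],[5,25,50,75,90,95]))
cc=w[225:345,240:330,2]; print(np.round(cc[::6,::6]*1000))
E
```

```text
t 6.88 tcp [0.5672 0.0077 0.2802] F [-8.4 -1.9 25.2] q [-0.12  0.02  1.86 -0.    1.25 -0.41]
row [0.37, -0.26, 0.32, 0.0051, 0.0039, -0.0004]
[0.05081677 0.13075369 0.13143125 0.13221217 0.14285409 0.14495786]
[[ 50.  81.  81.  81.  80.  81.  81.  81.  81.  80.  80.  82.  82.  78.
   72.]
 [ 62.  81.  81.  81.  81.  82.  80.  80.  82.  81.  81.  81.  81.  82.
   81.]
 [ 82.  81.  81.  80.  82.  79.  78.  80.  80.  81.  81.  81.  81.  80.
   50.]
 [ 81.  82.  81.  82.  80.  66.  85.  88.  80.  81.  81.  81.  80.  81.
   52.]
 [ 81.  nan  80.  82.  81.  75.  93.  93.  86.  81.  81.  82.  81.  50.
   52.]
 [ 81.  81.  81. 115. 115. 115. 100. 101.  97.  82. 115. 115. 116.  50.
   52.]
 [ 81.  81. 121. 122. 121. 116. 106. 108. 105.  82. 121. 122. 121.  50.
   51.]
 [118. 117. 127. 127. 127. 115. 110. 113. 112.  81. 124. 127. 127. 127.
  117.]
 [122. 121. 131. 132. 131. 117. 122. 123. 123. 122. 125. 133. 132. 131.
  123.]
 [128. 129. 136. 137. 137. 124. 127. 128. 128. 127. 125. 136. 137. 138.
  129.]
 [132. 132. 141. 141. 141. 129. 131. 131. 130. 131. 128. 141. 141. 141.
  134.]
 [146. 146. 145. 145. 146. 130. 131. 132. 131. 131. 131. 145. 145. 144.
  147.]
 [153. 151. 150. 145. 145. 131. 132. 131. 132. 131. 130. 145. 151. 150.
  154.]
 [155. 154. 155. 154. 145. 132. 131. 131. 132. 131. 132. 145. 154. 154.
  154.]
 [157. 157. 158. 154. 145. 120. 132. 131. 132. 132. 129. 146. 157. 156.
  157.]
 [160. 159. 160. 154. 145.  51.  52. 131. 131.  51. 130. 145. 159. 161.
  160.]
 [163. 163. 164. 154. 145.   1.  49.  52.  50.  51. 129. 145. 159. 164.
  164.]
 [175. 174. 174. 154. 145.   1.   1.   2.  49.  51. 130. 145. 158. 174.
  174.]
 [176. 177. 175. 154. 145.   1.   2.   0.   1.   1.   0. 145. 155. 177.
  176.]
 [179. 178. 176. 155. 145.   2.   2.   1.   0.   1.   1. 146. 154. 177.
  179.]]
```

Head top reads 131 mm, 51 mm above the mouth, so the pin is home. I'll relax the push and release.

arm_command(
  plan=[
    [[0,0,-0.2,0,0,0],[0,0,-0.35,0,0,0]],
  ],
)

```text
t: 7.1
tool_pos: [0.5662, 0.008, 0.2806]
tool_rot: [1.876, 2.515, 0.003]
contact_force: [-2.4, -1.6, 7.6]
opening: 0.0114
grip_force: 69.2
```

arm_command(
  plan=[
    [[0,0,0,0,0,0],[0,0,0,0,0,0],[0,0,0,0,0,0],[0,0,0,0,0,0],[0,0,0,0,0,0],[0,0,-2,0,0,0],[0,0,-5,0,0,0],[0,0,-8,0,0,0],[0,0,-9,0,0,0],[0,0,-9,0,0,0]],
  ],
  gripper=-0.3,
)

```text
t: 7.93
tool_pos: [0.566, 0.0082, 0.3706]
tool_rot: [1.875, 2.513, 0.006]
contact_force: [0.8, 0.6, -0.1]
opening: 0.0558
grip_force: 0.0
```

```bash
python3 - <<'E'
from h import *
go([.5636,.0105,.37],16.6); o=get_obs()
im,d,w=cloud('wrist'); cv2.imwrite('pics/w4.png',im); np.save('w4.npy',w)
m=(w[...,2]>.125)&(w[...,2]<.137)&(np.hypot(w[...,0]-.565,w[...,1]-.008)<.02); print('head',np.median(w[m],0),m.sum())
m=(w[...,2]>.079)&(w[...,2]<.105)&(np.hypot(w[...,0]-.587,w[...,1]-.126)<.09)&(w[...,1]>.05)
p=w[m]; print(m.sum()); d0=p[(p[:,2]>.0895)]; print('telltale',np.median(d0,0),len(d0))
h=p[abs(p[:,2]-.086)<.003]; print(cv2.minEnclosingCircle(h[:,:2].astype(np.float32)))
E
```

```text
t 7.93 tcp [0.566  0.0082 0.3706] F [ 0.8  0.6 -0.1] q [-0.12 -0.07  1.79  0.    1.41 -0.41]
row [0.29, -0.17, 0.06, 0.0064, 0.0027, -0.0007]
head [0.56431159 0.00811106 0.13162855] 465
4885
telltale [0.58593182 0.12445361 0.09225827] 519
((0.5857507586479187, 0.1255350261926651), 0.024733664467930794)
```

View pics/w4.png

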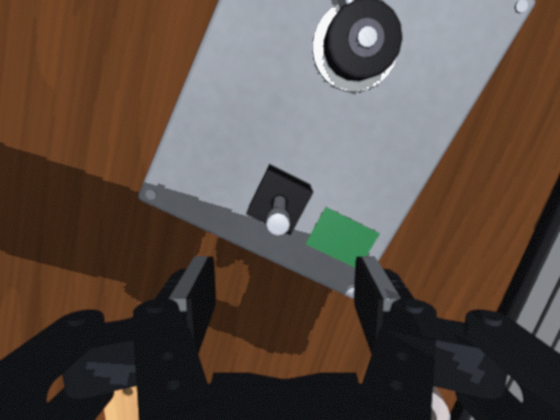

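The pin stands in the terminal and the gripper is clear; the knob is at (366,37). Next, the lever angle and the approach point.

```bash
python3 - <<'E'
from h import *
for n,A in (('top',(.585,.128)),('wrist',(.5857,.1255))):
    w=np.load('top0.npy') if n=='top' else np.load('w4.npy'); A=np.array(A)
    q=w.reshape(-1,3); rr=np.hypot(*(q[:,:2]-A).T); m=(rr>.03)&(rr<.085)&(abs(q[:,2]-.085)<.005)&(q[:,1]>.08); s=q[m,:2]-A
    print(n,m.sum()); 
    if m.sum()>5: a=s.mean(0); print(np.degrees(np.arctan2(a[1],a[0])),rr[m].max())
a=np.radians(128); A=np.array([.5857,.1255]); out=np.array([np.cos(a),np.sin(a)]); t=np.array([np.sin(a),-np.cos(a)])
P=A+.06*out-.040*t; print(P); go([*P,.37],38)
E
```

```text
top 55
123.98342497753433 0.07967912799821349
wrist 0
[0.51723988 0.14815419]
t 7.98 tcp [0.5654 0.0083 0.3679] F [-0.1  0.1  0.5] q [-0.12 -0.06  1.79  0.    1.41 -0.41]
row [14.78, -0.63, -0.23, 0.0023, 0.0015, -0.3742]
```

arm_command(
  plan=[
    [[3,0,0,0,0,-0.1],[6,-0.3,0,0,0,-0.2],[9,-0.6,0,0,0,-0.3],[12,-0.6,0,0,0,-0.37],[14,-0.6,0,0,0,-0.37],[14.8,-0.6,0,0,0,-0.37],[14.8,-0.6,0,0,0,-0.37],[14.8,-0.6,0,0,0,-0.37],[14.8,-0.6,0,0,0,-0.37]],
  ],
  gripper=1,
  force=40,
)

```text
t: 8.73
tool_pos: [0.5174, 0.1476, 0.3659]
tool_rot: [-1.384, -2.819, 0.002]
contact_force: [0.4, 0.1, -0.2]
opening: 0.0
grip_force: 0.0
```

```bash
python3 - <<'E'
from h import *
o=get_obs(); print(o['opening']); im,d,w=cloud('wrist'); cv2.imwrite('pics/w5.png',im); np.save('w5.npy',w)
A=np.array([.5857,.1255])
q=w.reshape(-1,3); rr=np.hypot(*(q[:,:2]-A).T); m=(rr>.03)&(rr<.09)&(abs(q[:,2]-.085)<.005); s=q[m,:2]-A
a=s.mean(0); a=np.arctan2(a[1],a[0]);print(m.sum(),np.degrees(a),rr[m].max())
out=np.array([np.cos(a),np.sin(a)]); t=np.array([np.sin(a),-np.cos(a)])
print('width',np.percentile(s@t,[2,98])); P=A+.06*out-.034*t; go([*P,.242],np.degrees(a)-90)
# finger extents
t=R.from_rotvec(o['tool_rot']).inv().apply((q-o['tool_pos'])); f=t[(t[:,2]<.18)&(t[:,2]>.1)&(abs(t[:,1])<.05)&(abs(t[:,0])<.04)]
for z in np.arange(.1,.18,.01):
    g=f[(f[:,2]>=z)&(f[:,2]<z+.01)]
    if len(g): print(round(z,2),np.round(g.min(0),4),np.round(g.max(0),4))
E
```

```text
3.602351076565858e-05
1279 124.61375864090049 0.07947444286477637
width [-0.00547688  0.00613983]
t 8.78 tcp [0.5175 0.1474 0.3662] F [0.4 0.1 0.4] q [ 0.14 -0.13  1.85 -0.    1.42 -0.52]
row [0.27, 1.0, 12.42, -0.0009, -0.0001, 0.0534]
0.1 [-0.0097 -0.0499  0.1   ] [0.0171 0.05   0.11  ]
0.11 [-0.0102 -0.0428  0.11  ] [0.0134 0.0428 0.12  ]
0.12 [-0.0133 -0.0343  0.12  ] [0.0133 0.0354 0.13  ]
0.13 [-0.0123 -0.0191  0.13  ] [0.0124 0.0201 0.14  ]
0.14 [ 0.0054 -0.0133  0.14  ] [0.0108 0.0139 0.15  ]
0.15 [ 0.0047 -0.0132  0.15  ] [0.0107 0.0139 0.16  ]
0.16 [ 0.0054 -0.013   0.16  ] [0.0108 0.0137 0.1692]
```

View pics/w5.png

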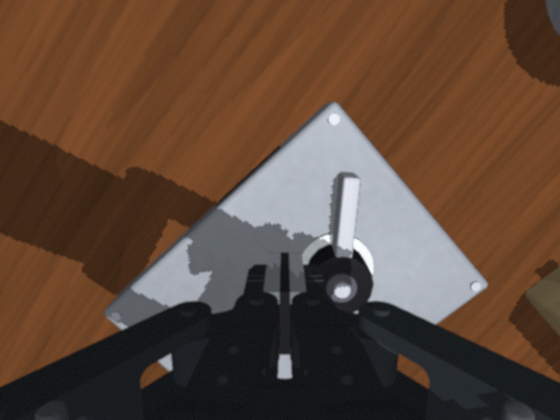

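The wrist view shows the lever from the hub (342,290) to its end (348,178), with the closed fingers to its left on the pushing side. I'll go down beside it.

arm_command(
  plan=[
    [[0.27,1.0,3,0,0,0.053],[0.27,1.0,6,0,0,0.053],[0.27,1.0,9,0,0,0.053],[0.27,1.0,11,0,0,0.053],[0.27,1.0,12.1,0,0,0.053],[0.27,1.0,12.4,0,0,0.053],[0.27,1.5,12.4,0,0,0.053],[0.27,1.9,12.4,0,0,0.053],[0.27,2.1,12.4,0,0,0.053],[0.27,2.1,12.4,0,0,0.053]],
  ],
)

```text
t: 9.62
tool_pos: [0.5333, 0.1638, 0.2448]
tool_rot: [1.456, 2.781, 0.004]
contact_force: [-0.0, 0.2, -0.6]
opening: -0.0001
grip_force: 0.0
```

```bash
cat >> h.py <<'E'
def lev():
    o=get_obs(); A=np.array([.5857,.1255]); M=R.from_rotvec(o['tool_rot']).as_matrix()
    d=M.T[:, :2]@(A-o['tool_pos'][:2]); ang=np.degrees(np.arctan2(M[1,0],M[0,0]))
    print('axis in tool cm',np.round(d[:2]*100,2),'tool x deg %.1f z %.4f'%(ang,o['tool_pos'][2]),'F tool',np.round(M.T@o['contact_force'],1),'t',round(o['t'],2))
E
python3 -c "
from h import *
lev()"
```

```text
axis in tool cm [-6.13  2.12] tool x deg 124.7 z 0.2448 F tool [0.2 0.1 0.6] t 9.62
```

arm_command(
  plan=[
    [[0.05,0.15,0,0,0,0.025],[0.1,0.3,0,0,0,0.05],[0.14,0.46,0,0,0,0.075],[0.18,0.61,0,0,0,0.1],[0.21,0.76,0,0,0,0.125],[0.24,0.92,0,0,0,0.15],[0.24,0.92,0,0,0,0.15]],
  ],
)

```text
t: 10.2
tool_pos: [0.5387, 0.1709, 0.244]
tool_rot: [1.661, 2.665, 0.002]
contact_force: [-0.4, 0.1, 0.4]
opening: -0.0002
grip_force: 0.1
```

```bash
python3 -c "
from h import *
lev()"
```

```text
axis in tool cm [-6.15  2.22] tool x deg 116.1 z 0.2440 F tool [ 0.3 -0.3 -0.4] t 10.2
```

arm_command(
  plan=[
    [[0.05,0.15,0,0,0,0.025],[0.1,0.3,0,0,0,0.05],[0.14,0.46,0,0,0,0.075],[0.18,0.61,0,0,0,0.1],[0.21,0.76,0,0,0,0.125],[0.24,0.92,0,0,0,0.15],[0.24,0.92,0,0,0,0.15]],
  ],
)

```text
t: 10.78
tool_pos: [0.5455, 0.177, 0.2435]
tool_rot: [-1.856, -2.535, 0.0]
contact_force: [-2.9, -0.9, 1.6]
opening: 0.0002
grip_force: 1.1
```

```bash
python3 -c "
from h import *
lev()"
```

```text
axis in tool cm [-6.13  2.28] tool x deg 107.6 z 0.2435 F tool [-0.  -3.  -1.6] t 10.78
```

arm_command(
  plan=[
    [[0.05,0.15,0,0,0,0.025],[0.1,0.3,0,0,0,0.05],[0.14,0.46,0,0,0,0.075],[0.18,0.61,0,0,0,0.1],[0.21,0.76,0,0,0,0.125],[0.21,0.76,0,0,0,0.125]],
  ],
)

```text
t: 11.28
tool_pos: [0.5513, 0.1812, 0.2431]
tool_rot: [-2.009, -2.412, 0.005]
contact_force: [-6.2, -2.1, 4.5]
opening: -0.0
grip_force: 3.6
```

```bash
python3 -c "
from h import *
lev()"
```

```text
axis in tool cm [-6.1   2.38] tool x deg 100.4 z 0.2431 F tool [-0.9 -6.5 -4.4] t 11.28
```

arm_command(
  plan=[
    [[0.05,0.15,0,0,0,0.025],[0.1,0.3,0,0,0,0.05],[0.14,0.46,0,0,0,0.075],[0.18,0.61,0,0,0,0.1],[0.18,0.61,0,0,0,0.1]],
  ],
)

```text
t: 11.7
tool_pos: [0.5569, 0.1842, 0.243]
tool_rot: [-2.127, -2.308, 0.005]
contact_force: [-7.5, -0.5, 5.2]
opening: -0.0002
grip_force: 3.8
```

```bash
python3 -c "
from h import *
lev()"
```

```text
axis in tool cm [-6.09  2.39] tool x deg 94.7 z 0.2430 F tool [ 0.1 -7.6 -5.2] t 11.7
```

arm_command(
  plan=[
    [[0.05,0.15,0,0,0,0.025],[0.1,0.3,0,0,0,0.05],[0.14,0.46,0,0,0,0.075],[0.18,0.61,0,0,0,0.1],[0.18,0.61,0,0,0,0.1]],
  ],
)

```text
t: 12.12
tool_pos: [0.5634, 0.1867, 0.2432]
tool_rot: [-2.24, -2.2, 0.001]
contact_force: [-5.0, 0.5, 2.4]
opening: -0.0
grip_force: 2.1
```

```bash
python3 -c "
from h import *
lev()"
```

```text
axis in tool cm [-6.08  2.35] tool x deg 89.0 z 0.2432 F tool [ 0.5 -5.  -2.4] t 12.12
```

arm_command(
  plan=[
    [[0.05,0.15,0,0,0,0.025],[0.1,0.3,0,0,0,0.05],[0.1,0.3,0,0,0,0.05]],
  ],
)

```text
t: 12.37
tool_pos: [0.5669, 0.1874, 0.2432]
tool_rot: [2.295, 2.144, 0.002]
contact_force: [-0.4, 0.1, 1.0]
opening: -0.0001
grip_force: 0.3
```

```bash
cat >> h.py <<'E'
def tell():
    im,d,w=cloud('wrist'); A=np.array([.5857,.1255]); q=w.reshape(-1,3); rr=np.hypot(*(q[:,:2]-A).T)
    z=q[(rr<.005)&(q[:,2]<.115)][:,2]; print('telltale z',len(z),np.round(np.percentile(z,[50,90]),4) if len(z) else '')
    m=(rr>.028)&(rr<.085)&(abs(q[:,2]-.085)<.004); s=(q[m,:2]-A)
    if m.sum()>20: a=s.mean(0); print('lever',m.sum(),np.degrees(np.arctan2(a[1],a[0])))
    return im
E
python3 -c "
from h import *
lev(); cv2.imwrite('pics/w6.png',tell())"
```

```text
axis in tool cm [-6.05  2.29] tool x deg 86.1 z 0.2432 F tool [ 0.  -0.4 -1. ] t 12.37
telltale z 0 
lever 2781 91.5803990027052
```

```bash
python3 - <<'E'
from h import *
o=get_obs(); r=R.from_rotvec(o['tool_rot']); A=np.array([.5857,.1255])
for n in ('wrist','top','side'):
    im,d,w=cloud(n); q=w.reshape(-1,3); t=r.inv().apply(q-o['tool_pos']); rr=np.hypot(*(q[:,:2]-A).T)
    m=(abs(q[:,2]-.085)<.004)&(rr>.035)&(rr<.083)&(t[:,1]>.0145)
    s=q[m,:2]-A; print(n,m.sum(), end=' ')
    if m.sum()>5: print(np.degrees(np.percentile(np.arctan2(s[:,1],s[:,0]),[5,25,50,75,95])).round(1))
    z=q[(rr<.012)&(q[:,2]<.12)&(q[:,2]>.07)][:,2]; print('tt',len(z),np.percentile(z,[50,95]).round(4) if len(z) else '')
E
```

```text
wrist 2116 [83.2 85.3 87.6 89.9 92. ]
tt 0 
top 0 tt 44 [0.0894 0.1001]
side 26 [84.2 85.9 89.  92.2 94.6]
tt 41 [0.0911 0.0995]
```

```bash
cat > chk.py <<'E'
from h import *
o=get_obs(); r=R.from_rotvec(o['tool_rot']); A=np.array([.5857,.1255]); lev()
for n in ('wrist','top','side'):
    im,d,w=cloud(n); q=w.reshape(-1,3); t=r.inv().apply(q-o['tool_pos']); rr=np.hypot(*(q[:,:2]-A).T)
    if n=='wrist': cv2.imwrite('pics/w_%.2f.png'%o['t'],im)
    m=(abs(q[:,2]-.085)<.004)&(rr>.035)&(rr<.083)&(t[:,1]>.0145)
    s=q[m,:2]-A; print(n,m.sum(), end=' ')
    if m.sum()>5: print(np.degrees(np.percentile(np.arctan2(s[:,1],s[:,0]),[5,25,50,75,95])).round(1))
    z=q[(rr<.012)&(q[:,2]<.12)&(q[:,2]>.07)][:,2]; print('tt',len(z),np.sort(z)[-12:].round(4))
E
python3 chk.py; ls pics
```

```text
axis in tool cm [-6.02  2.3 ] tool x deg 86.1 z 0.2429 F tool [-0.2 -0.2 -0. ] t 12.57
wrist 2134 [83.4 85.5 87.7 90.1 92.2]
tt 0 []
top 0 tt 45 [0.092  0.093  0.0942 0.0944 0.0955 0.097  0.0974 0.0975 0.0987 0.0995
 0.1    0.1005]
side 23 [82.2 86.  88.1 92.  95.5]
tt 39 [0.0939 0.0961 0.0962 0.0965 0.0969 0.0977 0.0985 0.0985 0.0993 0.0999
 0.1004 0.1015]
c3.png
g2.png
side0.png
top0.png
w1.png
w3.png
w4.png
w5.png
w6.png
w_12.57.png
```

View pics/w_12.57.png

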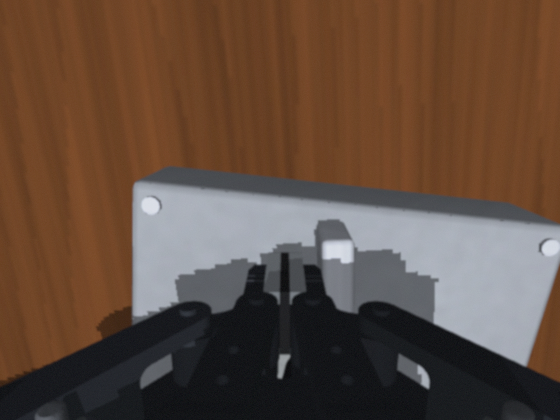

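The lever (318–353, 240) still touches the fingers (edge at 322) and the force has dropped to about zero, so it is at the crest and has not jumped yet. I'll push on in small steps.

arm_command(
  plan=[
    [[0.05,0.15,0,0,0,0.025],[0.1,0.3,0,0,0,0.05],[0.1,0.3,0,0,0,0.05],[0.1,0.3,0,0,0,0.05]],
  ],
)

```text
t: 13.05
tool_pos: [0.5698, 0.188, 0.2428]
tool_rot: [2.349, 2.086, 0.0]
contact_force: [-0.1, -0.1, 0.4]
opening: 0.0
grip_force: 0.0
```

```bash
python3 chk.py
```

```text
axis in tool cm [-6.02  2.31] tool x deg 83.2 z 0.2428 F tool [-0.2 -0.1 -0.4] t 13.05
wrist 2281 [69.4 71.8 74.5 77.1 78.8]
tt 0 []
top 1 tt 43 [0.0934 0.0956 0.0976 0.0976 0.0983 0.0992 0.0992 0.0992 0.0992 0.1001
 0.1019 0.1052]
side 29 [68.3 71.6 74.4 77.4 79.8]
tt 40 [0.0968 0.098  0.0982 0.0982 0.1    0.1001 0.101  0.1012 0.102  0.1022
 0.1037 0.1051]
```

The lever jumped from 88° to 74.5°, about 14°, clear of the fingers: that was the click. I'll back off, rise and verify.

arm_command(
  plan=[
    [[0,-1,0,0,0,0],[0,-2,0,0,0,0],[0,-2,0,0,0,0],[0,-2,-2,0,0,0],[0,-2,-5,0,0,0],[0,-2,-8,0,0,0],[0,-2,-11,0,0,0],[-8,-6,-12,0,0,0],[-12,-6,-12,0,0,0],[-12,-6,-12,0,0,0],[-12,-6,-12,0,0,0],[-12,-6,-12,0,0,0]],
  ],
)

```text
t: 14.2
tool_pos: [0.495, 0.0745, 0.3631]
tool_rot: [2.352, 2.081, 0.001]
contact_force: [-0.5, 0.9, 0.3]
opening: -0.0001
grip_force: 0.0
```

```bash
python3 - <<'E'
from h import *
lev(); im=tell(); cv2.imwrite('pics/end.png',im)
for n in ('wrist','top','side'):
    _,d,w=cloud(n); q=w.reshape(-1,3); 
    for nm,P,lo,hi in (('tt',(.5857,.1255),.088,.11),('pin',(.565,.0075),.115,.14),('cap',(.495,-.2815),.06,.1)):
        m=(np.hypot(*(q[:,:2]-P).T)<.012)&(q[:,2]>lo)&(q[:,2]<hi)
        if m.sum(): print(n,nm,m.sum(),np.median(q[m],0).round(4))
E
```

```text
axis in tool cm [6.16 8.38] tool x deg 83.0 z 0.3631 F tool [ 0.9 -0.6 -0.3] t 14.2
telltale z 250 [0.1009 0.1019]
lever 1462 73.95699741260808
wrist tt 960 [0.5842 0.1257 0.0898]
wrist pin 151 [0.5665 0.0137 0.1255]
top pin 18 [0.563  0.0105 0.1301]
top cap 45 [ 0.4952 -0.2811  0.0826]
side tt 30 [0.5842 0.1225 0.093 ]
side pin 29 [0.5631 0.0053 0.1281]
side cap 58 [ 0.495  -0.281   0.0845]
```

View pics/end.png

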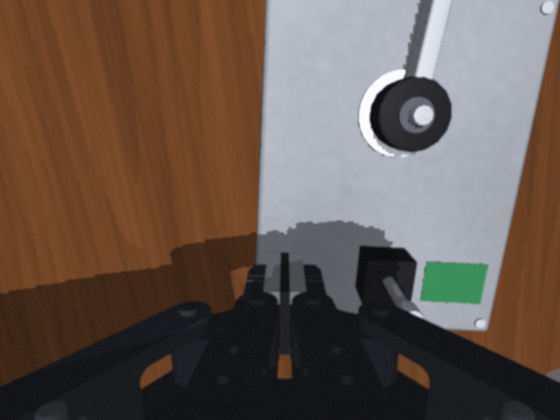

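The final view shows the telltale up at (423,116), with its top at about 101 mm (locked). The lever rests at 74°, and the pin stands in the terminal at (395,290), clear of the gripper.

```bash
python3 -c "
from station import finish_job
print(finish_job())"
```

```text
the job is handed in; nothing more can be done
None
```

The slim pin is fully home in the terminal, and the lever is clicked to locked with the telltale staying up at about 101 mm; the wide pin is still in the rack, and the job was handed in at about 14 s.

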